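Clear the gauge-block case and hold its lid open at 60 degrees for the new stay

ROBOT

A 7-joint arm with a two-finger parallel gripper is mounted at the origin on a cart in front of the work surface, level with it; the furniture and walls round the work are solid. World frame = base frame: x ahead of the robot, y to its left, z up, the work surface at z = 0. Lengths are in m, angles in rad, forces in N, time in s.
With the tool pointing down it reaches from about 0.425 to 0.875 m from the base axis. Payload 8.4 kg.
Tool frame: the origin (TCP) lies on the centre line of the jaws, within the pads' length; the fingertips stand 8 mm ahead of it and the grasp point (between the pads) lies 11 mm behind it; z points along the fingers, y is the line along which they close (so a half turn about z gives the same grasp; the last joint's range is limited). The gripper opens to 85 mm and grips with 20 to 120 N. Pads are 22 mm wide; open, the fingers measure 114 mm over their backs; the gripper's body (76 mm by 85 mm) begins 54 mm behind the grasp point. The pads swing forward as they close: fully open they stand 13 mm farther back than shut.
Start: joints at [-0.099, 0.333, 0.04, 1.465, -0.013, 1.343, -0.059], TCP at [0.65, -0, 0.239] pointing down, gripper open.
Joint ranges: [-2.58, 2.58], [-0.38, 2.09], [-1.3, 1.39], [0.25, 2.4], [-1.5, 4.64], [0.08, 2.09], [-2.65, 2.65]. Speed limits (rad/s): [2.22, 2.22, 2.79, 2.79, 3.14, 3.14, 3.14].

INTERFACE

Orientations are given as a unit quaternion [x, y, z, w].
In Python, from rig import r, grab_frame, camera_info gives the robot as it stands. Calls block until the motion is done:
- r.movep(position, orientation): joint-space move of the TCP to a pose.
- r.movel(position, ori=None, rate=0.15): straight line of the TCP; ori=None keeps the orientation; rate is the mean speed in m/s.
- r.move_joints(angles): joint-space move.
- r.gripper_to(opening): finger opening in m; the grip force is fixed at half the most; returns when the fingers have stopped.
- r.pause(seconds).
- r.solve_ik(position, orientation): joint angles nearest the present ones, or None.
- grab_frame(name): name is "scene" or "side" or "wrist"; returns (picture, depth): 420x560x3 uint8, blue, green, red; 420x560 float32, m along the optical axis (not along the pixel's ray), 0 where there is no reading.
- camera_info(name): a dict with "fx", "fy", "cx", "cy" (pixels), "k1" (the pictures are not rectified: a ray, as slopes to the right and down, at radius r is drawn at 1 + k1 r^2 times it, then the intrinsics apply), "eye" and "attitude" of the camera in the world. Camera axes: x right, y down, z forward; pixel columns grow to the right and rows downward; lengths in m; the calibration is good to about 2 mm. A picture is of the moment at which its call begins: read the wrist's pose just before it. camera_info takes no time and is no camera call; for the wrist camera it gives the pose at the moment of the call.
A pose or a line that the arm cannot do raises r.PlanningError and nothing moves.
- r.finish_job(): hands the job in; it is judged then, once.
Readings, each from a call of its own:
- r.current_time_s(): time.
- r.current_joint_pos(): joint angles.
- r.current_joint_velocities(): joint speeds.
- r.current_joint_efforts(): joint torques, N m.
- r.current_tool_pos(): TCP position.
- r.current_tool_rot(): TCP orientation.
- r.current_force(): force on the tool from outside, world axes, zero at the start.
- r.current_wrist_torque(): the same for the moment, N m.
- r.current_width(): finger opening in m.
- r.current_gripper_force(): force on a finger pad.
Only numpy, scipy, OpenCV 4.12 (cv2) and the standard library are available. Lean on these libraries where they do the work, as an engineer would, in place of code of your own. Each camera call takes 0.05 s, during which the arm holds its last target. There are 200 camera calls.

TASK

I want to screw the new stay onto the wooden gauge-block case, so take the two small grey boxes off its lid, one at a time, and stack them squarely, edges flush, on the matching third box where it stands on the desk. Then raise the lid by the brass lift on its front and keep hold of it with the lid 60 degrees open from shut, steady; it falls shut by itself, so finish still holding the lift and do not let go. Leave the screwdriver, the micrometer and the brass stay where they lie.

Things in the scene. Friction and masses are not known exactly. Their poses are not given: they have to be found in the camera images.
- gauge_block_case: Dark wooden gauge-block case, fixed to the desk, 105 mm deep (its x) x 171 mm wide (its y) x 50 mm high with the lid shut. Origin: centre of its underside; its own -x is the front, z up. The lid (the top 19 mm, its flat top 50 mm above the desk) is hinged along the rear edge.
- gauge_block_case_lid (a joint): Opening angle of the lid, rad: 0 shut (start), grows as the front edge rises, stop at 1.83; 60 degrees is 1.047. The lid weighs about 0.19 kg; the hinges are slack: let go at 60 degrees, it falls shut.
- lid_hinge (a point): Middle of the lid's hinge line, which runs along the case's y; 54 mm behind the case's origin and 30.5 mm above the desk.
- lift_tab: Brass lift screwed to the middle of the lid's front face: a flat tongue 18 mm wide (along y), 4 mm thick, that stands out level to the front and ends in a rolled lip, a 10 mm thick roll 18 mm long along y. It turns with the lid. Origin and axes coincide with those of the case while the lid is shut.
- tab_grip (a point): Centre of the lift's rolled lip: 24 mm in front of the lid's front face, 38.5 mm above the desk while shut, 131 mm in front of and 8 mm above the hinge line. Pinch the roll's two ends (18 mm apart along y), fingers from above, and carry it round the hinge; the roll may turn between the fingers.
- ring_box_a: Closed grey plastic box of a setting ring with a white label on top, 56 x 56 x 24 mm, about 0.09 kg, like the two others. Stands on the case's lid, left half at the start. Origin: centre of its underside, z up; x and y along its edges.
- ring_box_b: Closed grey plastic box, the same as ring_box_a. Stands on the case's lid, right half at the start. Origin: centre of its underside, z up.
- ring_box_base: Closed grey plastic box, the same again, standing on the desk to the right of the black instrument, foot of the column. Loose. Origin: centre of its underside, z up.
- trace_unit: Surface tester, fixed, standing between the case and the third box: black base 350 x 197 x 54 mm (its x, y, z) with a grey head that overhangs it 170 to 245 mm above the desk, reaching 150 mm in front of this origin (-x), 100 mm wide, and a column at the rear 310 mm high. Pass in front of the head or over it. Origin: centre of the base's underside.
- screwdriver: Yellow-handled screwdriver 160 mm long, lying on the desk in front of the case; leave it. Origin: centre of its underside.
- micrometer: Micrometer, 52 x 130 x 15 mm, lying on the desk to the front left; leave it. Origin: centre of its underside.
- lid_stay: Folded brass lid stay, 90 x 20 x 8 mm, lying on the desk; leave it. Origin: centre of its underside.
There are look-alikes about, which are no part of the job. Leave any orange or red look-alike of the ring_box_b alone.

How it is judged:
By the outcome, as a careful person would: the job done as asked, in the order asked, and still so for the second after the job is handed in, while the arm keeps its last pose, push and grip.
It also fails if it takes over 72 s, if anything falls off the work surface, if the arm or the gripper's body presses on something with over 40 N, if the wrist force passes 120 N, or if a joint passes its speed limit or range.

## Working session

There is one attempt and no reset: what is moved stays moved. The work goes in short steps, each a Python script; the robot and the scene stay as the last script left them, time stands still between calls to the robot, and variables do not carry over. Pictures are saved under pics/ and viewed, at most 10 in all, crops included, and the job is handed in when it is done.

```bash
ls; mkdir -p pics; python3 - <<'E'
from rig import r, grab_frame, camera_info
import cv2,numpy as np
for n in ("scene","side"):
    i,d=grab_frame(n); cv2.imwrite(f"pics/{n}0.png",cv2.resize(i,(800,600),interpolation=cv2.INTER_CUBIC)); np.save(f"{n}_d.npy",d); cv2.imwrite(f"{n}_raw.png",i)
    print(n,camera_info(n))
print(camera_info("wrist"), r.current_time_s(), r.current_tool_rot())
E
```

```text
pics
scene {'fx': 426.12959207927645, 'fy': 426.12959207927645, 'cx': 278.12124577324477, 'cy': 213.32902525862173, 'k1': -0.11636803928491471, 'eye': array([-0.24704997,  0.46648798,  0.62127415]), 'attitude': array([-0.40665227,  0.77137583, -0.43350859,  0.22734019])}
side {'fx': 380.2781290644859, 'fy': 380.2781290644859, 'cx': 280.48089812925474, 'cy': 213.43529963484434, 'k1': 0.02345562282973056, 'eye': array([-0.3426089 , -0.27534654,  0.64904195]), 'attitude': array([ 0.70260119, -0.53821541,  0.28416202, -0.36868372])}
{'fx': 345.5206585449793, 'fy': 345.5206585449793, 'cx': 281.96895716193353, 'cy': 201.8738490218321, 'k1': -0.039748545315909614, 'eye': array([0.65115828, 0.07492495, 0.37434076]), 'attitude': array([ 9.88950328e-01,  9.61256321e-05, -3.34697892e-04,  1.48246843e-01])} 0.1 [ 7.07106349e-01  7.07106820e-01 -5.65323552e-04 -4.86658720e-04]
```

View pics/scene0.png

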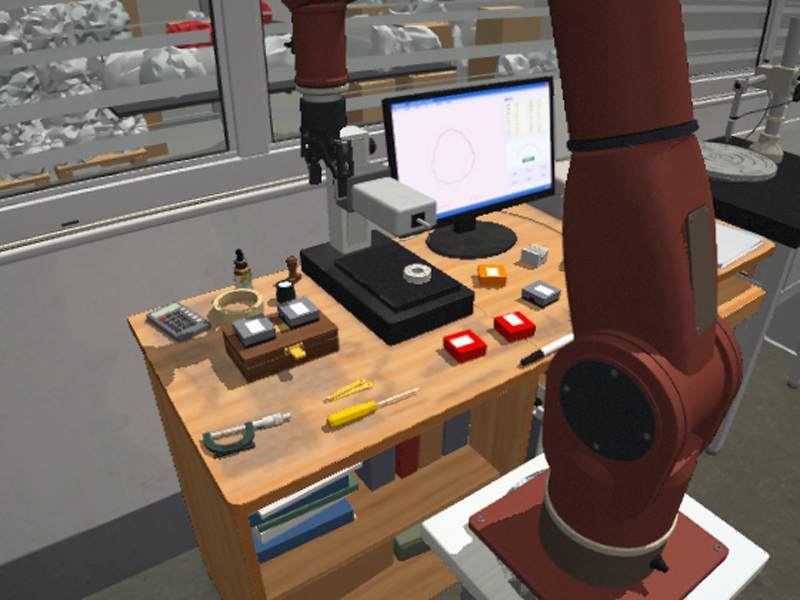

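View pics/side0.png

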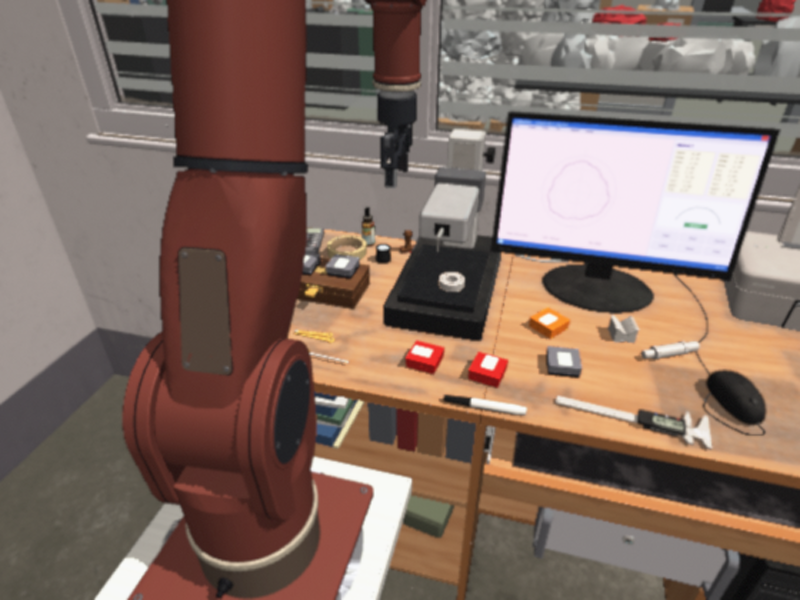

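The scene picture shows the case at about (280,340), boxes a (253,330) and b (298,311), the lift at (296,352), and the base box at (541,292). In the side picture the base box is at (563,361).

```bash
cat > h.py <<'E'
from rig import r, grab_frame, camera_info
import cv2, numpy as np
from scipy.spatial.transform import Rotation as R
def cloud(n, d, ci=None):
    """world point per pixel (H,W,3), nan without depth"""
    c=ci or camera_info(n); v,u=np.mgrid[:420,:560].astype(float)
    x=(u-c['cx'])/c['fx']; y=(v-c['cy'])/c['fy']
    a,b=x.copy(),y.copy()
    for _ in range(8):
        s=1+c['k1']*(a*a+b*b); a,b=x/s,y/s
    P=np.stack([a,b,np.ones_like(a)],-1)
    rays=R.from_quat(c['attitude']).apply(P.reshape(-1,3)).reshape(P.shape)
    dd=np.where(d>0,d,np.nan)
    return c['eye']+rays*dd[...,None], rays, c['eye']
def pix(n,rays,eye,u,v,z):
    q=rays[int(round(v)),int(round(u))]; return eye+q*(z-eye[2])/q[2]
def rect(P,c,rad,z0,z1):
    """min-area rectangle of points near c (xy) with z in range"""
    m=(P[...,2]>z0)&(P[...,2]<z1)&(np.hypot(P[...,0]-c[0],P[...,1]-c[1])<rad)
    q=P[m]
    (x,y),(w,h),a=cv2.minAreaRect((q[:,:2]*1000).astype(np.float32))
    return dict(c=(round(x,1),round(y,1)),wh=(round(w,1),round(h,1)),ang=round((a+45)%90-45,2),z=round(np.median(q[:,2])*1000,1),n=len(q))
E
python3 - <<'E'
from h import *
for n,pts in (("scene",dict(a=(253,330),b=(298,311),tab=(296,352),base=(541,292),c1=(225,340),c2=(248,377),c3=(337,340),trace=(400,332))),("side",dict(base=(563,361),b=(343,265)))):
    P,_,_=cloud(n,np.load(n+"_d.npy"))
    for k,(u,v) in pts.items():
        p=P[int(v*.7),int(u*.7)]; print(n,k,p.round(4))
        if k in('a','b','base'):
            z=.024 if k=='base' else .074
            print(rect(P,p,.045,z-.005,z+.006))
E
```

```text
scene a [0.5689 0.193  0.0702]
{'c': (576.0, 189.4), 'wh': (54.6, 59.7), 'ang': -1.42, 'z': np.float64(72.0), 'n': 320}
scene b [0.5774 0.1075 0.0719]
{'c': (586.6, 102.0), 'wh': (57.2, 59.4), 'ang': -1.52, 'z': np.float64(72.0), 'n': 288}
scene tab [0.5121 0.1458 0.039 ]
scene base [ 0.4449 -0.3516  0.0222]
{'c': (450.7, -362.1), 'wh': (57.6, 62.1), 'ang': 3.22, 'z': np.float64(21.7), 'n': 208}
scene c1 [0.6212 0.2284 0.034 ]
scene c2 [0.5291 0.2277 0.0133]
scene c3 [0.5237 0.0647 0.0265]
scene trace [ 0.4777 -0.038   0.0281]
side base [ 0.4425 -0.3622  0.0259]
{'c': (454.4, -362.9), 'wh': (58.6, 55.6), 'ang': 5.29, 'z': np.float64(24.7), 'n': 345}
side b [0.5776 0.0953 0.0746]
{'c': (585.9, 100.2), 'wh': (55.2, 59.9), 'ang': -0.99, 'z': np.float64(74.6), 'n': 208}
```

```bash
cat >> h.py <<'E'
def down(yaw):
    """tool down, closing line at world x rotated by yaw"""
    return (R.from_euler('z',yaw)*R.from_quat([.7071068,.7071068,0,0])).as_quat()
def look(name):
    c=camera_info("wrist"); i,d=grab_frame("wrist")
    cv2.imwrite(f"pics/{name}.png",cv2.resize(i,(800,600),interpolation=cv2.INTER_CUBIC)); np.savez(f"{name}.npz",d=d,i=i,eye=c['eye'],att=c['attitude'])
    return cloud("wrist",d,c)
E
python3 - <<'E'
from h import *
r.movep([.57,.13,.26],down(0)); r.pause(.3)
P,_,_=look("w1"); print(r.current_time_s(),r.current_tool_pos())
for k,c in dict(a=(.575,.19),b=(.586,.1015)).items():
    print(k,rect(P,c,.042,.068,.08)); q=P[np.hypot(P[...,0]-c[0],P[...,1]-c[1])<.02]; print(np.percentile(q[:,2],[5,50,95]))
print('lid',rect(P,(.58,.146),.14,.044,.056)); print('tab',rect(P,(.512,.146),.03,.034,.0435))
E
```

```text
1.1167 [0.57028752 0.12921558 0.25971258]
a {'c': (580.9, 189.6), 'wh': (55.7, 55.5), 'ang': -1.4, 'z': np.float64(75.6), 'n': 3832}
[0.07449039 0.0757636  0.07696008]
b {'c': (590.0, 103.9), 'wh': (55.6, 55.9), 'ang': -0.65, 'z': np.float64(75.5), 'n': 3206}
[0.07446855 0.07557567 0.07675934]
lid {'c': (568.2, 144.4), 'wh': (170.8, 132.0), 'ang': -0.96, 'z': np.float64(51.5), 'n': 10503}
tab {'c': (514.2, 145.4), 'wh': (27.3, 25.2), 'ang': -2.41, 'z': np.float64(42.0), 'n': 332}
```

View pics/w1.png

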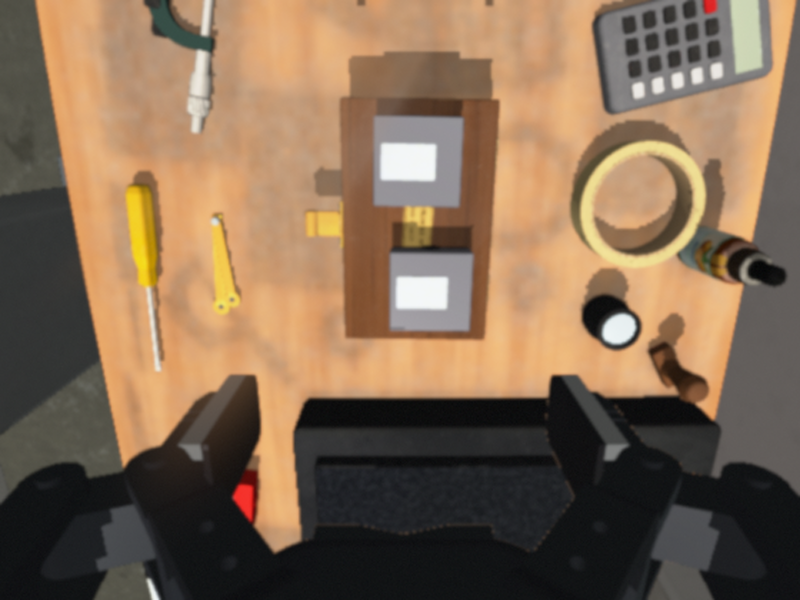

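The wrist view shows box a at (418,161), box b at (431,291), and the lift at (324,223). Both box rectangles measure 55.6 mm square, so they can be trusted. Next I grasp a and look at the base box on the way.

```bash
cat >> h.py <<'E'
def pick(x,y,yaw,z):
    r.movep([x,y,z+.07],down(yaw)); r.movel([x,y,z],rate=.12)
    print('F',r.current_force().round(1)); r.gripper_to(.045)
    print('w',r.current_width(),r.current_gripper_force()); r.movel([x,y,z+.06],rate=.12)
E
python3 - <<'E'
from h import *
pick(.581,.1896,np.radians(-1.4),.061)
r.movep([.50,.10,.31],down(0)); r.movep([.46,-.13,.31],down(0)); r.movep([.455,-.435,.2],down(0)); r.pause(.3)
P,_,_=look("w2"); print(r.current_time_s(),r.current_tool_pos(),r.current_width())
print(rect(P,(.453,-.362),.042,.018,.03))
E
```

```text
F [ 1.1  0.  -0.2]
w 0.05499594165774106 63.14020872116089
6.9333 [ 0.45540148 -0.43455325  0.20034997] 0.05421932554895151
{'c': (456.3, -362.3), 'wh': (55.6, 56.7), 'ang': 6.36, 'z': np.float64(25.3), 'n': 4228}
```

View pics/w2.png

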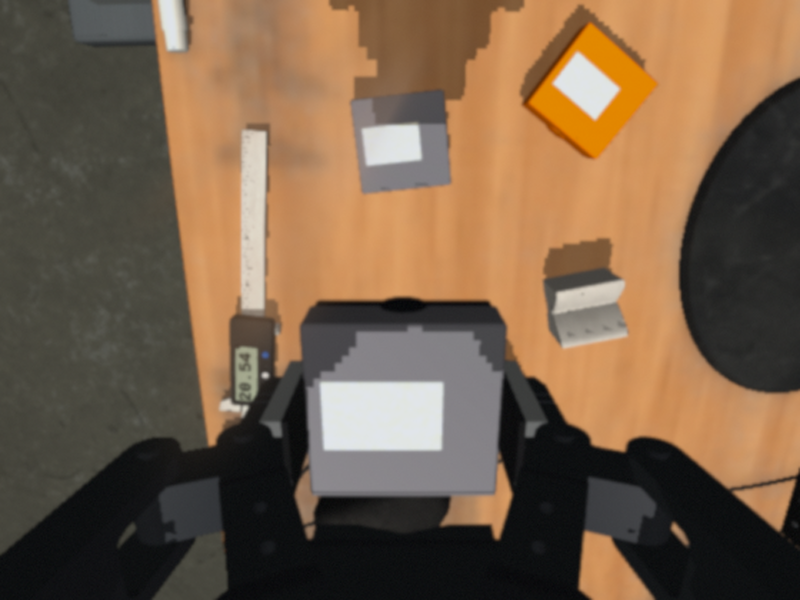

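The held box is centred in the jaws at (403,410). The base box is at (402,142), yaw about 6°. I check the held box's offset in the tool frame, then place it.

```bash
cat >> h.py <<'E'
def held(P,zt,lo=.004,hi=.022):
    """offset of held box top rectangle from TCP, mm, (world axes at yaw 0)"""
    t=r.current_tool_pos(); Q=(P-t); q=Q[(abs(Q[...,0])<.026)&(abs(Q[...,1])<.04)&(Q[...,2]>lo)&(Q[...,2]<hi)]
    y=q[:,1]*1000; print('top z',np.percentile(q[:,2],[5,50,95]).round(4),'y',np.percentile(y,[0,.5,1,99,99.5,100]).round(1),len(q))
    return rect(Q,(0,0),.045,lo,hi)
E
python3 - <<'E'
from h import *
f=np.load("w2.npz"); P,_,_=cloud("wrist",f['d'],dict(camera_info("wrist"),eye=f['eye'],attitude=f['att']))
print(held(P,0)); print(held(P,0,.009,.018))
E
```

```text
top z [0.0112 0.0132 0.0143] y [-28.6 -27.3 -26.8  28.1  28.2  28.6] 16756
{'c': (1.6, 0.1), 'wh': (82.3, 57.1), 'ang': 0.35, 'z': np.float64(13.3), 'n': 19165}
top z [0.0122 0.0133 0.0143] y [-28.6 -27.3 -26.9  28.   28.1  28.6] 16071
{'c': (1.6, 0.1), 'wh': (82.3, 57.1), 'ang': 0.35, 'z': np.float64(13.3), 'n': 17793}
```

```bash
cat >> h.py <<'E'
def place(x,y,yaw,z):
    r.movep([x,y,z+.05],down(yaw)); r.movel([x,y,z+.004],rate=.1); r.movel([x,y,z],rate=.03); r.pause(.2)
    print('F',r.current_force().round(1)); r.gripper_to(.078); r.movel([x,y,z+.07],rate=.15)
E
python3 - <<'E'
from h import *
place(.4563,-.3626,np.radians(6),.0358)
P,_,_=look("w3"); print(rect(P,(.456,-.362),.045,.043,.056),r.current_time_s())
r.movep([.46,-.13,.31],down(0)); r.movep([.50,.08,.31],down(0)); 
pick(.590,.1037,np.radians(-.9),.061)
r.movep([.50,.10,.31],down(0)); r.movep([.46,-.13,.31],down(0)); r.movep([.455,-.435,.22],down(0)); r.pause(.3)
P,_,_=look("w4"); print(r.current_time_s(),r.current_tool_pos(),r.current_width())
print(rect(P,(.455,-.362),.045,.043,.056),rect(P,(.455,-.362),.045,.018,.056),held(P,0))
E
```

```text
F [-1.   0.3  0.5]
{'c': (458.0, -362.8), 'wh': (55.6, 56.8), 'ang': 6.23, 'z': np.float64(49.2), 'n': 8307} 9.65
F [-0.4  0.5 -0.1]
w 0.054542375751972856 63.16902995109558
17.5833 [ 0.45539852 -0.43450992  0.22026173] 0.054571186012006015
top z [0.0111 0.0131 0.0141] y [-28.6 -27.4 -27.   27.7  27.7  28.2] 16578
{'c': (458.0, -363.1), 'wh': (55.5, 56.8), 'ang': 5.87, 'z': np.float64(49.3), 'n': 4333} {'c': (458.0, -363.1), 'wh': (55.5, 56.8), 'ang': 5.87, 'z': np.float64(49.3), 'n': 4333} {'c': (1.7, -0.1), 'wh': (82.4, 56.7), 'ang': 0.24, 'z': np.float64(13.1), 'n': 18987}
```

View pics/w4.png

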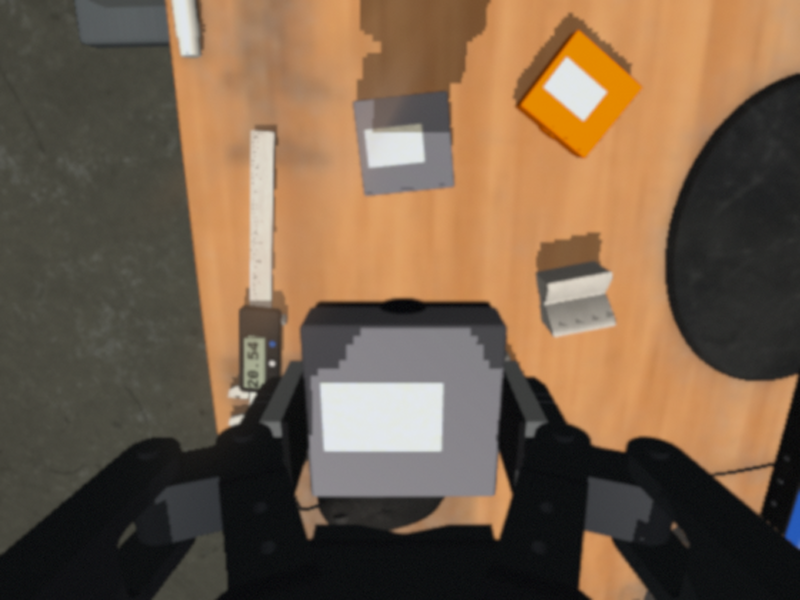

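The second box is held centred at (403,410), and box a sits on the base at (404,142). The wrist camera reads about 1.6 mm high in x, so a may sit about 1.6 mm off the base. I place b on a, then squeeze all three boxes square along both axes.

```bash
python3 - <<'E'
from h import *
yaw=np.radians(6)
place(.4563,-.3628,yaw,.0598)
def squeeze(x,y,w):
    r.movep([x,y,.11],down(w)); r.movel([x,y,.028],rate=.15); print('F',r.current_force().round(1))
    r.gripper_to(.045); print(r.current_width(),r.current_force().round(1)); r.gripper_to(.078); r.movel([x,y,.11],rate=.15)
squeeze(.4556,-.3628,yaw)
P,_,_=look("w5"); print(rect(P,(.457,-.363),.045,.066,.08),r.current_time_s())
try: squeeze(.4556,-.3628,yaw+np.pi/2)
except r.PlanningError as e:
    print(e); squeeze(.4556,-.3628,yaw-np.pi/2)
P,_,_=look("w6"); print(rect(P,(.457,-.363),.045,.066,.08),r.current_time_s())
i,d=grab_frame("side"); cv2.imwrite("pics/s2.png",cv2.resize(i[200:300,330:460],None,fx=5,fy=5,interpolation=cv2.INTER_CUBIC))
print(r.current_joint_pos().round(2))
E
```

```text
F [ 0.6 -1.5  1.7]
F [ 0.4 -0.1  0.9]
0.05553563688702779 [0.5 0.  7.1]
{'c': (457.9, -363.3), 'wh': (55.7, 57.1), 'ang': 5.84, 'z': np.float64(73.2), 'n': 9977} 22.6167
F [ 0.5 -0.2  0.4]
0.05553527860441365 [-0.7 -0.5  6.8]
{'c': (457.7, -363.2), 'wh': (56.8, 55.9), 'ang': 5.87, 'z': np.float64(73.3), 'n': 10025} 26.0417
[ 0.17  0.32  0.5   1.81 -0.18  1.06  2.42]
```

View pics/s2.png

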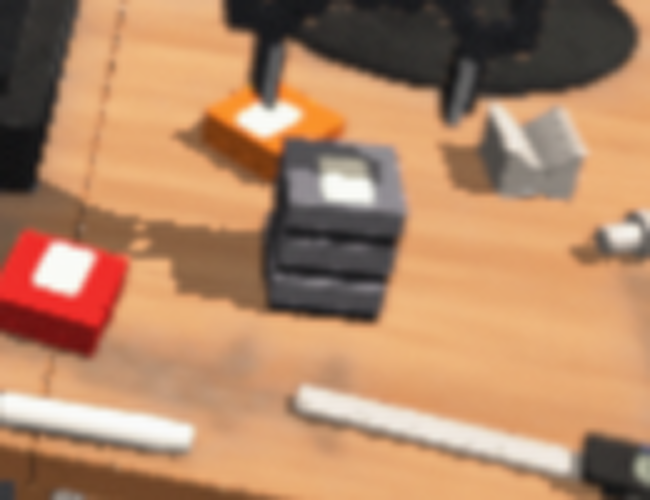

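The stack looks flush in the enlarged crop: three boxes at about (335,230) with aligned edges, and both squeezes closed to 55.5 mm. Next is the lift. I check IK for both yaws and take a close look.

```bash
python3 - <<'E'
from h import *
best=None
for w in (89,-91):
    q=[r.solve_ik(p,down(np.radians(w))) for p in ([.503,.1455,.036],[.575,.146,.145])]
    print(w,[None if a is None else np.round(a,2) for a in q])
    if best is None and all(a is not None for a in q): best=w
w=np.radians(best); c=r.current_tool_pos()
r.movel([c[0],c[1],.2],rate=.25)
cur=np.radians(96)
r.movep([.46,-.30,.31],down(w)); r.movep([.46,-.10,.31],down(w)); r.movep([.50,.145,.20],down(w)); r.pause(.3)
P,_,_=look("w7"); print(best,r.current_time_s(),r.current_tool_pos(),r.current_joint_pos().round(2))
print('lid',rect(P,(.585,.146),.14,.046,.056)); print('tab',rect(P,(.507,.146),.02,.03,.046))
m=(P[...,2]>.046)&(P[...,2]<.056)&(abs(P[...,1]-.146)<.1)&(P[...,0]<.7)&(P[...,0]>.45);q=P[m]
print('lid x',[ (y,np.percentile(q[abs(q[:,1]-y)<.004][:,0],[1,99]).round(4)) for y in (.09,.12,.17,.2)],'y',np.percentile(q[:,1],[.5,99.5]))
E
```

```text
89 [array([-0.58,  0.29,  0.25,  1.99, -0.09,  0.87,  1.27]), array([-0.55,  0.29,  0.27,  1.74, -0.09,  1.13,  1.3 ])]
-91 [array([-1.33,  0.61,  1.22,  2.02, -0.69,  1.01, -1.36]), array([-1.23,  0.56,  1.22,  1.77, -0.56,  1.22, -1.44])]
89 29.4 [0.50022999 0.14448043 0.20037324] [-0.46  0.1   0.1   1.84 -0.01  1.21  1.2 ]
lid {'c': (580.2, 144.1), 'wh': (171.1, 108.2), 'ang': -1.09, 'z': np.float64(51.6), 'n': 19085}
tab {'c': (513.5, 144.4), 'wh': (17.6, 26.3), 'ang': -0.52, 'z': np.float64(42.5), 'n': 587}
lid x [(0.09, array([0.528 , 0.6317])), (0.12, array([0.5282, 0.6318])), (0.17, array([0.529 , 0.6329])), (0.2, array([0.5293, 0.6332]))] y [0.05998267 0.22767645]
```

View pics/w7.png

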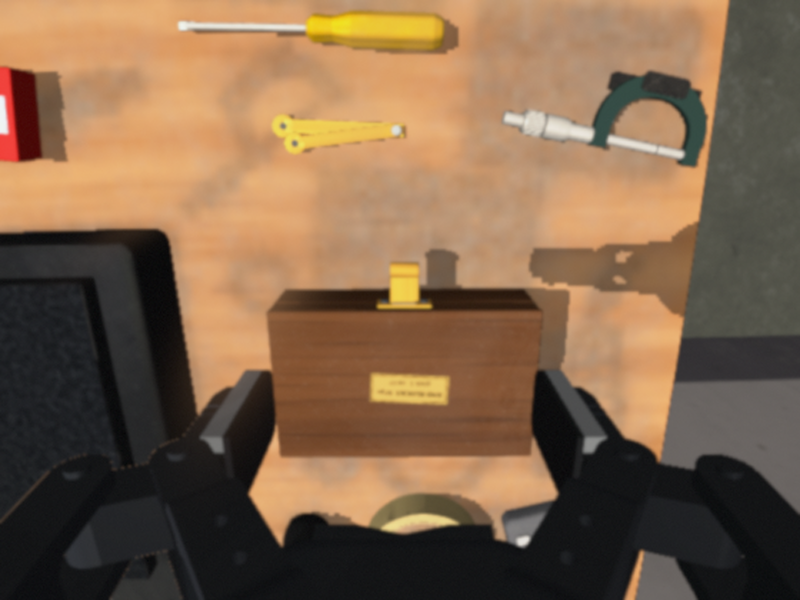

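The lift's roll is at (404,270), and the lid outline of 171 × 105–108 mm matches the case. I grip the roll and check the forces.

```bash
python3 - <<'E'
from h import *
w=np.radians(89); p=np.array([.502,.1452,.0365])
r.gripper_to(.04); r.movep([p[0],p[1],.08],down(w)); r.movel(p,rate=.1)
print('F',r.current_force().round(1)); r.gripper_to(.01); r.pause(.2)
print(r.current_width(),r.current_gripper_force(),r.current_force().round(1),r.current_wrist_torque().round(2),r.current_tool_pos(),r.current_time_s())
i,d=grab_frame("scene"); cv2.imwrite("pics/s3.png",cv2.resize(i[190:280,140:250],None,fx=6,fy=6,interpolation=cv2.INTER_CUBIC))
E
```

```text
F [0.7 0.3 0.7]
0.015845422934073247 58.414803966879845 [-2.  -2.2  5.1] [-0.47  0.25 -0.04] [0.50267021 0.14495781 0.03760698] 31.525
```

View pics/s3.png

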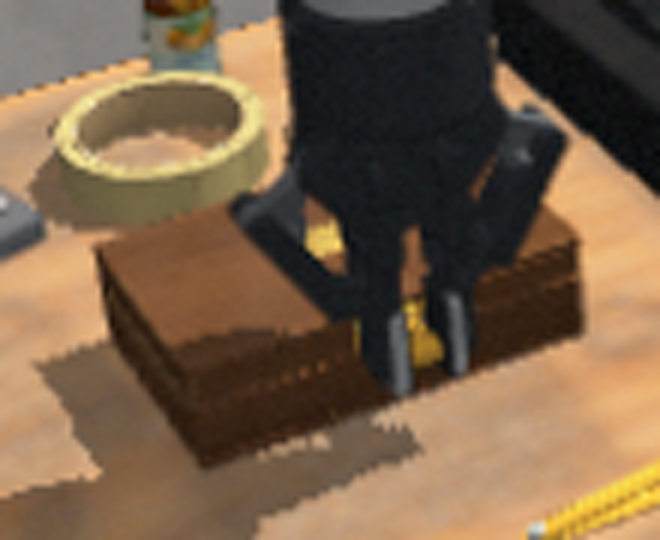

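The fingers pinch the roll at (425,340). Now I lift along the arc, watching the force.

```bash
cat > arc.py <<'E'
from h import *
w=np.radians(89); p0=np.array([.502,.1452,.0365]); cy=np.radians(-1.05)
def at(deg):
    t=np.radians(deg); dx=.131*(1-np.cos(t))+.008*np.sin(t); dz=.131*np.sin(t)+.008*np.cos(t)-.008
    return p0+[dx*np.cos(cy),dx*np.sin(cy),dz]
E
python3 - <<'E'
from arc import *
for a in np.arange(6,61,6):
    r.movel(at(a),rate=.06); f=r.current_force(); print(a,f.round(1),round(r.current_width(),4),(r.current_tool_pos()-at(a)).round(4))
    if np.linalg.norm(f)>35: print('stop'); break
r.pause(.5); print(r.current_force().round(1),r.current_time_s())
for n in("scene","side"):
    i,d=grab_frame(n); np.save(n+"_e.npy",d)
    if n=="scene": cv2.imwrite("pics/s4.png",cv2.resize(i[150:290,120:270],None,fx=4,fy=4,interpolation=cv2.INTER_CUBIC))
look("w8")
E
```

```text
6 [ 4.4 -1.7 -3.8] 0.0155 [ 0.0005 -0.0002  0.0004]
12 [ 6.2 -1.6 -4.6] 0.0157 [ 0.0005 -0.0002 -0.0002]
18 [ 6.6 -2.  -5.8] 0.0152 [ 0.0003 -0.0002 -0.0005]
24 [ 6.9 -0.9 -7.3] 0.0155 [ 0.     -0.0002 -0.0008]
30 [ 5.7 -1.1 -6.9] 0.0159 [-0.0003 -0.0001 -0.001 ]
36 [ 6.8 -1.5 -9.1] 0.0158 [-0.0005 -0.0001 -0.0012]
42 [ 5.  -0.1 -8.8] 0.0156 [-0.0001 -0.0001 -0.0007]
48 [  4.6  -0.9 -11.3] 0.0156 [ 0.0005 -0.0001 -0.    ]
54 [  3.9  -0.6 -11.2] 0.0157 [ 0.0007 -0.      0.0002]
60 [  1.8  -0.9 -11.5] 0.0153 [ 0.0006 -0.      0.0003]
[  3.9  -1.  -12. ] 35.825
```

View pics/s4.png

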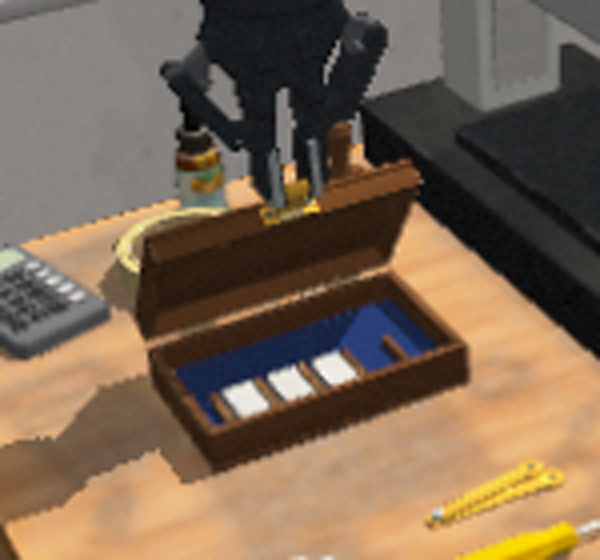

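The lid is open and the lift is still between the fingers at (290,198). I check the angle with a plane fit on the inside of the lid.

```bash
python3 - <<'E'
from h import *
P,_,_=cloud("scene",np.load("scene_e.npy"))
for (u0,u1,v0,v1) in ((180,370,235,285),(200,350,240,270),(190,300,250,300)):
    q=P[150+v0//4:150+v1//4,120+u0//4:120+u1//4].reshape(-1,3); q=q[np.isfinite(q).all(1)]
    for _ in range(4):
        c=q.mean(0); n=np.linalg.svd(q-c)[2][2]; n*=np.sign(n[0]); e=(q-c)@n; q=q[abs(e)<2*e.std()+1e-4]
    print(c.round(3),n.round(3),'angle',np.degrees(np.arctan2(n[0],n[2])).round(1),e.std().round(4),len(q))
q=P[150:225,120:230].reshape(-1,3); m=(q[:,1]>.18)&(q[:,1]<.235)&(q[:,0]>.5)&(q[:,0]<.66)&(q[:,2]>.02); q=q[m]; print('top of lid left',q[q[:,2].argsort()[-4:]].round(4))
print(r.current_joint_velocities().round(3),r.current_time_s())
E
```

```text
[0.621 0.144 0.072] [ 0.794 -0.032  0.607] angle 52.6 0.0023 469
[0.623 0.138 0.071] [ 0.836 -0.022  0.549] angle 56.7 0.0008 219
[0.628 0.162 0.064] [ 0.845 -0.02   0.535] angle 57.7 0.0011 284
top of lid left [[0.5693 0.1807 0.2553]
 [0.5751 0.1804 0.2578]
 [0.5725 0.181  0.2612]
 [0.5724 0.1801 0.2679]]
[-0.001  0.    -0.002  0.001 -0.     0.003  0.001] 35.975
```

```bash
python3 - <<'E'
from h import *
f=np.load("w8.npz"); W=cloud("wrist",f['d'],dict(camera_info("wrist"),eye=f['eye'],attitude=f['att']))[0]
S=cloud("scene",np.load("scene_e.npy"))[0]; D=cloud("side",np.load("side_e.npy"))[0]
h=np.array([.579+.054,.0305])
for nm,P in (("wrist",W),("scene",S),("side",D)):
    q=P.reshape(-1,3); q=q[np.isfinite(q).all(1)]
    # into lid frame supposing 60 deg: along a (hinge->front), normal b (outer side)
    d=q[:,[0,2]]-h; t=np.radians(60); a=d@[-np.cos(t),np.sin(t)]; b=d@[np.sin(t),np.cos(t)]
    m=(a>.015)&(a<.12)&(b>-.012)&(b<.028)&(q[:,1]>.065)&(q[:,1]<.225)&(abs(q[:,1]-.145)>.03)
    a,b=a[m],b[m]; print(nm,m.sum())
    if m.sum()<100: continue
    hist,ed=np.histogram(b,40,(-.012,.028)); print(hist)
    for lo,hi in ((.025,.085),(.03,.08)):
        k=(a>lo)&(a<hi); aa,bb=a[k],b[k]
        for _ in range(8):
            c=np.median(bb) if _==0 else None
            s=np.polyfit(aa,bb,1); e=bb-np.polyval(s,aa); g=abs(e)<max(.0015,1.5*np.median(abs(e))); aa,bb=aa[g],bb[g]
        print('angle',60-np.degrees(np.arctan(-s[0])) if 0 else 60-np.degrees(np.arctan(s[0])),'offset at hinge',s[1].round(4),len(aa))
    print('max a',np.percentile(a,[95,99,99.8]).round(4))
E
```

```text
wrist 7940
[  0   0   0   0   0   0   0   0   0 102 198 345 385 382 392 390 396 392
 397 396 403 402 397 405 408 413 413 406 350 262  79 109  22  86  10   0
   0   0   0   0]
angle 63.176111058835595 offset at hinge 0.0236 192
angle 63.17838786698129 offset at hinge 0.0236 191
max a [0.1086 0.1093 0.1098]
scene 678
[  0   0   0   2  10  11  21  30  22  15  26  21  14  12  17  15  13  17
  15  17  36  57  92 106  66  33  10   0   0   0   0   0   0   0   0   0
   0   0   0   0]
angle 64.09324504094795 offset at hinge 0.0141 190
angle 63.713173256259836 offset at hinge 0.0137 172
max a [0.1078 0.1088 0.11  ]
side 487
[ 0  0  0  0  0  0  1  3  6 11 20 14 20 17 13 12 16 12 20  5 13 11 13 22
 32 55 66 51 39 14  0  1  0  0  0  0  0  0  0  0]
angle 64.13623334282653 offset at hinge 0.0179 139
angle 64.09446172564947 offset at hinge 0.0179 125
max a [0.1088 0.1101 0.1111]
```

```bash
cat > ang.py <<'E'
from h import *
def face(f):
    """lid angle from the lid's front face in a wrist picture"""
    W=cloud("wrist",f['d'],dict(camera_info("wrist"),eye=f['eye'],attitude=f['att']))[0]
    q=W.reshape(-1,3); q=q[np.isfinite(q).all(1)]; d=q[:,[0,2]]-[.633,.0305]; t=np.radians(60)
    a=d@[-np.cos(t),np.sin(t)]; b=d@[np.sin(t),np.cos(t)]
    m=(a>.09)&(a<.12)&(b>-.005)&(b<.022)&(q[:,1]>.065)&(q[:,1]<.225)&(abs(q[:,1]-.145)>.03); a,b=a[m],b[m]
    k=(b>b.min()+.003)&(b<b.max()-.008); a,b=a[k],b[k]
    for _ in range(6):
        s=np.polyfit(b,a,1); e=a-np.polyval(s,b); g=abs(e)<max(.001,2.5*e.std()); a,b=a[g],b[g]
    # front edge polar angle: face middle is 106.5 ahead, +4 above hinge line when shut
    bc=np.percentile(b,50)
    return 60-np.degrees(np.arctan(s[0])), e.std(), len(a), (b.min(),b.max())
if __name__=="__main__": print(face(np.load("w8.npz")))
E
python3 ang.py
```

```text
(np.float64(57.12521567809576), np.float64(0.0007664720368159906), 4063, (np.float64(0.00032693653258718166), np.float64(0.010753042992591668)))
```

All estimates agree that the lid is near 57°, because the roll slipped slightly in the pads. I raise it a little and re-measure.

```bash
python3 - <<'E'
from arc import *; from ang import face
r.movel(at(63),rate=.03); r.pause(.5); look("w9"); print(face(np.load("w9.npz")),r.current_force().round(1),r.current_width(),r.current_tool_pos()-at(63))
P,_,_=cloud("scene",grab_frame("scene")[1])
for (u0,u1,v0,v1) in ((200,350,240,270),(190,300,250,300)):
    q=P[150+v0//4:150+v1//4,120+u0//4:120+u1//4].reshape(-1,3); q=q[np.isfinite(q).all(1)]
    for _ in range(4):
        c=q.mean(0); n=np.linalg.svd(q-c)[2][2]; n*=np.sign(n[0]); e=(q-c)@n; q=q[abs(e)<2*e.std()+1e-4]
    print('angle',np.degrees(np.arctan2(n[0],n[2])).round(1),e.std().round(4),len(q))
print(r.current_time_s())
E
```

```text
(np.float64(59.55103163083858), np.float64(0.0007358027295375274), 3197, (np.float64(0.005733461026119865), np.float64(0.013998456130175438))) [ 0.7 -1.  -7.4] 0.015290451144061393 [-7.36489662e-05  4.35277991e-05  9.81003311e-05]
angle 59.5 0.0007 229
angle 60.8 0.0012 291
36.95
```

Both cameras now read about 60°, so I check that it stays steady and hand in.

```bash
python3 - <<'E'
from arc import *; from ang import face
r.pause(1.5); look("w10"); print(face(np.load("w10.npz")),r.current_width(),abs(r.current_joint_velocities()).max())
P,_,_=cloud("side",grab_frame("side")[1]); print('stack',rect(P,(.4556,-.363),.05,.066,.08))
print(r.finish_job(),r.current_time_s())
E
```

```text
(np.float64(60.05688266943048), np.float64(0.0007622958154943659), 3178, (np.float64(0.005786294548100634), np.float64(0.013997283357664217))) 0.015346171569743423 0.0016674899379049196
stack {'c': (455.7, -363.6), 'wh': (60.3, 56.2), 'ang': 3.44, 'z': np.float64(72.6), 'n': 363}
the job is handed in; nothing more can be done
the job is handed in; nothing more can be done
```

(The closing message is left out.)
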